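Stand the pointed plaster casting on the banding wheel

ROBOT

A 6-joint arm with a two-finger parallel gripper is mounted at the origin on the work surface. World frame = base frame: x ahead of the robot, y to its left, z up, the work surface at z = 0. Lengths are in mm, angles in rad, forces in N, time in s.
With the tool pointing down it reaches from about 300 to 775 mm from the base axis. Payload 14.6 kg.
Tool frame: the origin (TCP) lies at the very end of the fingers, on their centre line; the grasp point (between the pads) lies 19 mm behind it; z points along the fingers, y is the line along which they close (so a half turn about z gives the same grasp; the last joint's range is limited). The gripper opens to 94 mm and grips with 3 to 60 N. Pads are 16 mm wide; open, the fingers measure 119 mm over their backs; the gripper's body (75 mm by 177 mm) begins 78 mm behind the grasp point.
Start: joints at [1.148, 0.3, 1.521, -0, 1.321, -0.067], TCP at [191.584, 515.543, 168.946] pointing down, gripper open.
Joint ranges: [-3.03, 3.03], [-0.79, 2.21], [0.23, 2.52], [-1.04, 4.18], [0, 3.07], [-2.55, 2.55]. Speed limits (rad/s): [2.22, 2.22, 2.57, 3.14, 3.14, 3.14].

INTERFACE

Orientations are given as [roll, pitch, yaw] about the fixed x, y, z axes, in that order (R = Rz(yaw) Ry(pitch) Rx(roll)).
In Python, from cell import manip gives the robot as it stands.
- The arm moves only by the tool servo_tool, never from a script. Its argument "motion" is a list that holds one entry, the list of rows, each a list of 7 numbers: the shift along the world's x, y, z as a fraction of full scale, then the turn, a rotation vector about the world's x, y, z as a fraction of full scale, then the closure, from 0 (fully open) to 1 (shut). In form: [[[x, y, z, rx, ry, rz, gripper], ...]]. A call has 1 to 10 rows; each row is the pose to reach, as a shift and turn from the pose commanded when the call began, turning the shorter way round; what a row does not reach only later rows make up. Full scale, the value 1, is 0.5 m for a shift and pi rad for a turn. A row lasts 1/10 s, in which the tool goes at most 50 mm and 8.59 degrees, less where a joint would pass 70% of its speed; a pose out of reach is approached as far as the arm can. A call with a number of a shift or a turn outside -1 to 1 is refused whole. A call with a gripper value outside its range is refused whole. The fingers move at their own pace and stop on an object; "newtons" is the grip in N (left out, the last holds). Time passes only in rows, so rows that repeat a pose let the fingers close. It gives the time, the measured TCP pose, the force, the opening and the grip force at its end, in the units of the state.
- manip.read_state(): the state, without advancing time (a new reading comes with each control period).
- manip.camera(name): name is "scene" or "top"; returns a dict with "frame" (384x512x3 uint8, red, green, blue), "range_z" (384x512 float32, mm along the optical axis (not along the pixel's ray), 0 where there is no reading), "vfov" (degrees; the focal length in pixels is half the picture's height over the tangent of half this angle, whatever the lens; pixels are square), "cx", "cy" (the principal point, pixels), "k1" (the pictures are not rectified: a ray, as slopes to the right and down, at radius r is drawn at 1 + k1 r^2 times it, then the intrinsics apply), "cam_to_world" (4x4, takes a point from camera to world coordinates). Camera axes: x right, y down, z forward; pixel columns grow to the right and rows downward; lengths in mm; the calibration is good to about 2 mm. A picture is of the moment at which its call begins.
- manip.sign_off(): hands the job in; it is judged then, once.
The state is a dict: "clock": time; "joints": joint angles; "qd": joint speeds; "effort": joint torques, N m; "eef_pos": TCP position; "eef_rot": TCP orientation; "wrist_force": force on the tool from outside, world axes, zero at the start; "moment": the same for the moment, N m; "finger_gap": finger opening in mm; "finger_force": force on a finger pad.
Only numpy, scipy, OpenCV 4.12 (cv2) and the standard library are available. Lean on these libraries where they do the work, as an engineer would, in place of code of your own. Each camera call takes 0.05 s, during which the arm holds its last target. There are 200 camera calls.

TASK

Take the pointed plaster casting out of the wooden drying rack and stand it upright on its foot in the middle of the round banding wheel, setting it down without dropping it. Let go and keep your hand off it for two seconds to see that it stands without wobbling. Leave the other two castings as they are in the rack.

Things in the scene. Friction and masses are not known exactly. Their poses are not given: they have to be found in the camera images.
- spire_mid (a point): The casting to stand up: off-white plaster, round, tallest of three, pointed top. 180 mm high, about 0.16 kg. Foot 44 mm wide, 12 mm thick, then narrowing; straight shaft 28 mm thick from 42 to 140 mm up, then a cone. Point: on its axis, 90 mm above the foot's underside; z runs from foot to tip. It starts leaning 25 degrees from vertical, tip towards the robot, in any of the rack's three places.
- wheel_top (a point): Centre of the top face of the banding wheel, a low fixed turntable of dark steel that does not turn: flat round top 140 mm in diameter, 40 mm above the table, with one thin bright ring 110 mm in diameter. z is up.
- ball_mid (a point): Bystander in the rack: casting with a ball (42 mm) on top, same foot and shaft, 140 mm high. Point: on its axis 70 mm up; z from foot to top. The rack is fixed dark wood with three places 95 mm apart in a row: a tilted ledge and stop for the foot, and a notched rail behind the shaft, 55 to 71 mm up it; the shaft above is free, with room for a finger on either side along the row.
- column_mid (a point): Bystander in the rack: casting with a flat disc (44 mm) on top, same foot and shaft, 130 mm high. Point: on its axis 65 mm up; z from foot to top. The rack's notches (33 mm) are narrower than a casting's foot, so a casting comes out by lifting it straight up, 120 mm to be clear, and not along its own leaning axis.
Mind the look-alikes: they are no part of the job. Of the things that look like the part that bears wheel_top, the largest one is meant.

How it is judged (in metres and radians):
On the way:
1. the pointed casting stands upright and still in the middle of the wheel, with the hand off it, for a second (angle between spire_mid's own z axis and vertical below 0.17 rad and horizontal distance between spire_mid and wheel_top below 0.025 m and z of spire_mid in the frame of wheel_top between 0.08 and 0.1 m and contact force between spire and the fingers below 0.05 N and linear speed of spire below 0.02 m/s and angular speed of spire below 0.15 rad/s), for 1 s.
At the end, for the whole second after the job is handed in: The pointed casting stands on its foot on the wheel, point up, within 10 degrees of vertical and with its axis within 25 mm of the wheel's centre, released and at rest; the other two castings are within 25 mm of where they were in the rack (angle between spire_mid's own z axis and vertical below 0.17 rad and horizontal distance between spire_mid and wheel_top below 0.025 m and z of spire_mid in the frame of wheel_top between 0.08 and 0.1 m and linear speed of spire below 0.02 m/s and angular speed of spire below 0.15 rad/s and distance of each of ball_mid, column_mid from where it was at the start of the episode below 0.025 m); the robot touches nothing.
It fails at once if the pointed casting is dropped (falls free by more than about 10 mm) (contact force between spire and the fingers below 0.02 N and linear speed of spire above 0.45 m/s).
It fails at once if another casting is taken from its place in the rack (moved more than 40 mm) (distance of any of ball_mid, column_mid from where it was at the start of the episode above 0.04 m).
It also fails if it takes over 48 s, if anything falls off the work surface, if the arm or the gripper's body presses on something with over 40 N, if the wrist force passes 120 N, or if a joint passes its speed limit or range.

## Working session

There is one attempt and no reset: what is moved stays moved. The work goes in short steps, Python scripts to look and compute and a tool call to move; the robot and the scene stay as the last step left them, time stands still between calls to the robot, and variables do not carry over. Pictures are saved under pics/ and viewed, at most 10 in all, crops included, and the job is handed in when it is done.

Besides the shell and the picture viewer there is one more tool, called after "Emit:" in YAML: its name, and indented under it one key for each argument. servo_tool: Moves the arm, as the interface text tells. Its arguments: {"type":"object","properties":{"motion":{"type":"array"},"newtons":{"type":"number"}},"required":["motion"]}

```bash
mkdir -p pics; cat > h.py <<'E'
import numpy as np, cv2
from cell import manip
def cam(n):
    c=manip.camera(n); h,w=c["frame"].shape[:2]; f=h/2/np.tan(np.radians(c["vfov"]/2))
    K=np.array([[f,0,c["cx"]],[0,f,c["cy"]],[0,0,1]]); return c,K
def pts(c,K):
    h,w=c["range_z"].shape; u,v=np.meshgrid(np.arange(w),np.arange(h))
    p=np.stack([u,v],-1).reshape(-1,1,2).astype(np.float64)
    s=cv2.undistortPoints(p,K,np.array([c["k1"],0,0,0.])).reshape(h,w,2)
    z=c["range_z"]; P=np.dstack([s[...,0]*z,s[...,1]*z,z,np.ones_like(z)])
    W=P@np.array(c["cam_to_world"]).T; W=W[...,:3]; W[z==0]=np.nan
    return W
E
python3 - <<'E'
from h import *
o=[]
for n in("scene","top"):
    c,K=cam(n); np.savez(n,W=pts(c,K),f=c["frame"]); print(n,np.round(c["cam_to_world"],2).tolist(),c["k1"],K[0,0])
    cv2.imwrite(f"pics/{n}0.png",cv2.resize(c["frame"][...,::-1],(768,576)))
print(manip.read_state())
E
```

```text
scene [[-0.55, 0.57, -0.61, 1088.18], [0.83, 0.4, -0.38, 348.46], [0.02, -0.72, -0.69, 717.88], [0.0, 0.0, 0.0, 1.0]] 0.03200942597785529 371.3313887687265
top [[0.02, -0.99, 0.16, 379.5], [-1.0, -0.02, -0.02, 24.1], [0.02, -0.16, -0.99, 1159.93], [0.0, 0.0, 0.0, 1.0]] -0.07699651596711632 424.5953495467884
{'clock': 0.1, 'joints': array([ 1.14840467e+00,  3.00411219e-01,  1.52150666e+00, -2.24085689e-06,
        1.32070306e+00, -6.65833528e-02]), 'qd': array([-0.00162363, -0.00185057,  0.0004322 , -0.00034473, -0.00149316,
       -0.00023163]), 'effort': array([ 6.52433428e-04, -5.32648230e+01, -3.53284907e+01,  7.09524332e-02,
        2.35185988e-02, -5.22928201e-05]), 'eef_pos': array([191.47566749, 515.3067047 , 168.45068022]), 'eef_rot': array([-3.14056651e+00, -6.62499260e-05,  2.78578487e+00]), 'wrist_force': array([ 1.09241967, -0.72925964, -0.51051333]), 'moment': array([ 0.0530709 , -0.03064554, -0.01024345]), 'finger_force': 0.0, 'finger_gap': 93.91817951798826}
```

View pics/scene0.png

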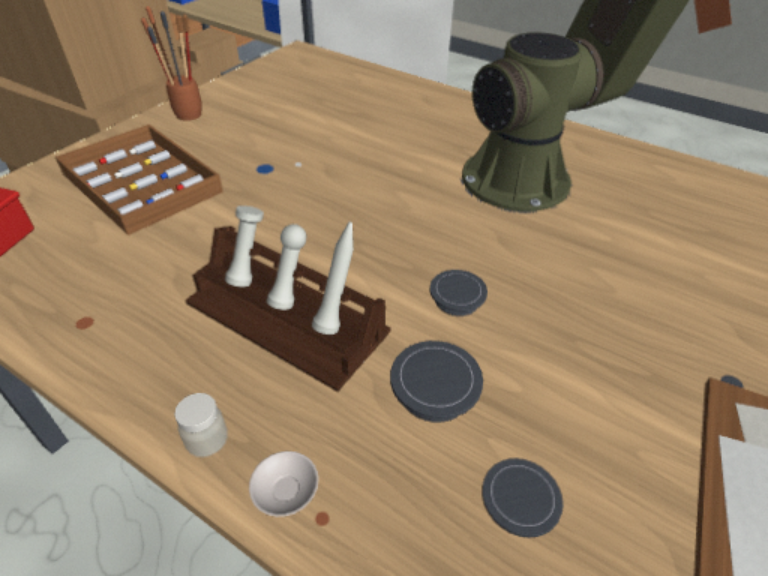

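View pics/top0.png

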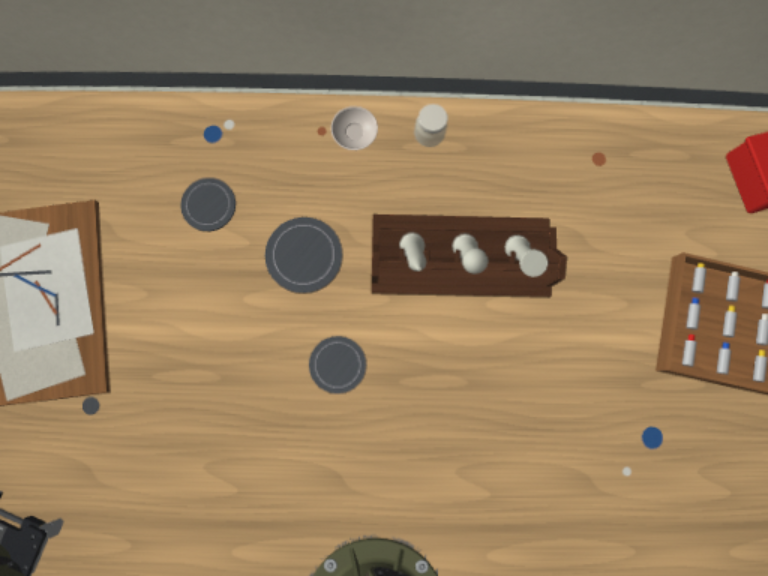

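Top picture: the spire is the leftmost casting at (413,250), with the ball at (470,253) and the column at (527,257). Wheel candidates are the discs at (304,255), (208,204) and (338,365). (304,255) looks largest, so I'll measure the diameters and heights and check in a crop.

```bash
python3 - <<'E'
from h import *
T=np.load("top.npz");W=T["W"];f=T["f"]
s=2/3
for u,v in((304,255),(208,204),(338,365)):
    u=int(u*s);v=int(v*s); z=np.nanmedian(W[v-4:v+5,u-4:u+5,2])
    m=(abs(W[...,2]-z)<6)&(f.max(2)<110)&(np.hypot(W[...,0]-W[v,u,0],W[...,1]-W[v,u,1])<100)
    n,l,st,ce=cv2.connectedComponentsWithStats(m.astype(np.uint8)); m=l==l[v,u]
    (c,r)=cv2.minEnclosingCircle(W[m][:,:2].astype(np.float32)); print("disc",u,v,"z",z,"c",c,"d",2*r)
# castings: bright low-saturation points, from both views
for n in("scene","top"):
    d=np.load(n+".npz");W=d["W"];f=d["f"].astype(int)
    m=(f.min(2)>110)&(f.max(2)-f.min(2)<40)&(W[...,2]>30)&(W[...,0]>350)&(W[...,0]<640)&(W[...,1]<80)&(W[...,1]>-330)
    k,l,st,ce=cv2.connectedComponentsWithStats(m.astype(np.uint8))
    for i in range(1,k):
        if st[i,4]<60: continue
        P=W[l==i]; print(n,ce[i].round(),st[i,4],"min",P.min(0).round(),"max",P.max(0).round())
        for z0 in range(40,240,20):
            q=P[abs(P[:,2]-z0)<6]
            if len(q)>3: print("   z",z0,q.mean(0).round(1),"yrange",q[:,1].min().round(1),q[:,1].max().round(1))
    if n=="scene": cv2.imwrite("pics/crop.png",cv2.resize(d["f"][130:290,110:350,::-1],(780,520),interpolation=cv2.INTER_CUBIC))
E
```

```text
disc 202 170 z 40.6509712399843 c (617.7378540039062, 142.62730407714844) d 139.86061096191406
disc 138 136 z 29.773230803248453 c (710.2496337890625, 324.1337890625) d 101.18578338623047
disc 225 243 z 29.832548906182637 c (423.0787658691406, 77.06492614746094) d 100.25279998779297
scene [164. 159.] 549 min [ 568. -264.   47.] max [ 640. -221.  174.]
   z 60 [ 633.7 -225.3   60.5] yrange -229.1 -221.6
   z 80 [ 631.4 -233.9   80.8] yrange -250.1 -226.6
   z 100 [ 625.2 -237.6  100.2] yrange -251.1 -224.0
   z 120 [ 614.  -236.5  120.1] yrange -250.7 -229.3
   z 140 [ 604.2 -235.7  140.4] yrange -248.2 -228.5
   z 160 [ 589.1 -236.5  160.9] yrange -261.8 -221.1
scene [225. 184.] 657 min [563. -62.  47.] max [640. -33. 211.]
   z 60 [633.2 -35.7  60.3] yrange -39.8 -32.8
   z 80 [632.6 -45.3  80.3] yrange -61.3 -39.3
   z 100 [625.3 -48.5 100. ] yrange -60.2 -39.9
   z 120 [614.7 -47.5 120.6] yrange -61.7 -39.6
   z 140 [606.1 -47.8 140.1] yrange -59.6 -39.6
   z 160 [596.5 -47.8 160.1] yrange -59.5 -39.9
   z 180 [587.1 -48.8 179.9] yrange -59.0 -41.2
   z 200 [572.8 -52.6 200.1] yra
[... 913 characters left out ...]
] 254 min [ 570. -157.   41.] max [ 640. -125.  177.]
   z 60 [ 632.4 -128.5   60. ] yrange -139.3 -124.8
   z 80 [ 631.5 -137.1   81.8] yrange -149.8 -131.6
   z 100 [ 621.6 -139.4  100.7] yrange -149.1 -133.9
   z 120 [ 615.2 -139.9  120.1] yrange -151.0 -133.7
   z 160 [ 588.2 -135.5  161.4] yrange -153.7 -127.3
   z 180 [ 589.6 -147.4  175. ] yrange -151.9 -141.9
top [352. 172.] 365 min [ 565. -293.   42.] max [ 640. -217.  174.]
   z 60 [ 630.6 -220.9   60.1] yrange -224.5 -218.2
   z 80 [ 634.  -231.2   81. ] yrange -245.4 -224.4
   z 100 [ 622.1 -230.4  100.7] yrange -239.4 -217.1
   z 120 [ 613.7 -232.   119.6] yrange -244.5 -226.3
   z 160 [ 582.4 -239.1  160.8] yrange -261.8 -218.4
```

View pics/crop.png

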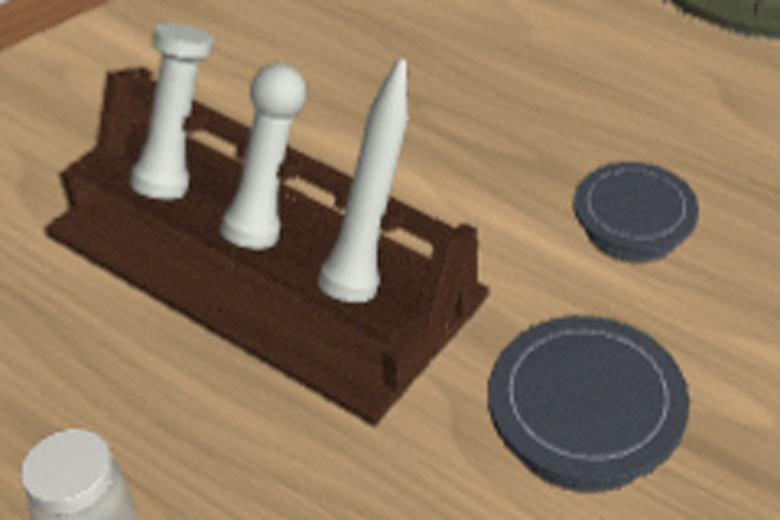

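The crop confirms the spire at (365,190): it has the pointed top, is the tallest, and is in the rack place nearest the wheel. The largest disc is at (588,400): 140 mm across, 40.6 mm high, centre (618,143). The other two are 100 mm across and 30 mm high.

Spire: tip at about (563,-50,212), foot centre at about (639,-48,49), lean 25° in the x-z plane. I'll grip 115 mm up the axis with the tool tilted 45°.

```bash
cat > go.py <<'E'
import sys
from h import *
from scipy.spatial.transform import Rotation as R
def go(p,alpha):
    s=manip.read_state(); a=np.radians(alpha)
    z=np.array([np.sin(a),0,-np.cos(a)]);y=np.array([0,1,0.]);T=np.c_[np.cross(y,z),y,z]
    rv=(R.from_matrix(T)*R.from_euler("xyz",s["eef_rot"]).inv()).as_rotvec()
    print("shift",np.round((np.array(p)-s["eef_pos"])/500,4),"turn",np.round(rv/np.pi,4),"ang",np.degrees(np.linalg.norm(rv)).round(1),"t",s["clock"],s["eef_pos"].round(1),s["joints"].round(2),s["wrist_force"].round(1),s["finger_gap"].round(1))
if __name__=="__main__":
    a=list(map(float,sys.argv[1:])); go(a[:3],a[3])
E
python3 - <<'E'
from h import *
W=np.load("scene.npz")["W"];f=np.load("scene.npz")["f"]
m=(f.max(2)<110)&(W[...,0]>530)&(W[...,0]<700)&(W[...,2]>15)
for y in range(-100,40,10):
    q=W[m&(abs(W[...,1]-y)<5)]
    if len(q): i=q[:,2].argmax(); print(y,len(q),q[i].round())
E
python3 go.py 519 -49 225 45
```

```text
-100 120 [599. -95. 106.]
-90 105 [599. -92. 107.]
-80 57 [615. -76. 109.]
-70 58 [584. -66. 178.]
-60 61 [576. -61. 195.]
-50 38 [596. -47. 104.]
-40 92 [613. -36. 110.]
-30 151 [615. -32. 110.]
-20 136 [598. -19. 104.]
-10 130 [596. -15. 105.]
0 71 [598.  -5. 105.]
10 210 [610.  15. 111.]
20 463 [610.  17. 109.]Traceback (most recent call last):
  File "go.py", line 10, in <module>
    a=list(map(float,sys.argv[1:])); go(a[:3],a[3])
                                     ~~^^^^^^^^^^^^
  File "go.py", line 8, in go
    print("shift",np.round((np.array(p)-s["eef_pos"])/500,4),"turn",np.round(rv/np.pi,4),"ang",np.degrees(np.linalg.norm(rv)).round(1),"t",s["clock"],s["eef_pos"].round(1),s["joints"].round(2),s["wrist_force"].round(1),s["finger_gap"].round(1))
                                                                                                                                                                                                                           ^^^^^^^^^^^^^^^^^^^^^
AttributeError: 'float' object has no attribute 'round'
```

```bash
sed -i 's/s\["finger_gap"\].round(1)/s["finger_gap"],s["finger_force"]/' go.py; python3 go.py 519 -49 225 45
```

```text
shift [ 0.655  -1.1286  0.1131] turn [-0.0442 -0.2474  0.1075] ang 49.2 t 0.1 [191.5 515.3 168.5] [ 1.15  0.3   1.52 -0.    1.32 -0.07] [ 1.1 -0.7 -0.5] 93.91817951798826 0.0
```

First raise while travelling part way, then finish to the pre-grasp pose.

Emit:
servo_tool:
  motion:
    - [[0,0,0.2,0,0,0,0],[0,0,0.3,0,0,0,0],[0.4,-0.6,0.3,-0.0442,-0.2474,0.1075,0],[0.4,-0.6,0.3,-0.0442,-0.2474,0.1075,0],[0.4,-0.6,0.3,-0.0442,-0.2474,0.1075,0],[0.4,-0.6,0.3,-0.0442,-0.2474,0.1075,0],[0.4,-0.6,0.3,-0.0442,-0.2474,0.1075,0],[0.4,-0.6,0.3,-0.0442,-0.2474,0.1075,0],[0.4,-0.6,0.3,-0.0442,-0.2474,0.1075,0],[0.4,-0.6,0.3,-0.0442,-0.2474,0.1075,0]]
  newtons: 12

```text
clock: 1.1
eef_pos: [392.3, 212.7, 319.6]
eef_rot: [3.14, 0.787, 3.14]
wrist_force: [-0.9, 0.2, 0.4]
finger_gap: 93.9
finger_force: 0.0
```

```bash
python3 go.py 505 -49 239 45
```

```text
shift [ 0.2254 -0.5235 -0.1612] turn [-0.0003  0.0006  0.0003] ang 0.1 t 1.1 [392.3 212.7 319.6] [ 0.75 -0.41  2.06 -0.63  0.97 -0.6 ] [-0.9  0.2  0.4] 93.91925532739813 0.0
```

Emit:
servo_tool:
  motion:
    - [[0.12,-0.52,0,0,0,0,0],[0.12,-0.52,0,0,0,0,0],[0.12,-0.52,0,0,0,0,0],[0.12,-0.52,0,0,0,0,0],[0.12,-0.52,0,0,0,0,0],[0.12,-0.52,0,0,0,0,0],[0.225,-0.523,-0.161,0,0,0,0],[0.225,-0.523,-0.161,0,0,0,0],[0.225,-0.523,-0.161,0,0,0,0],[0.225,-0.523,-0.161,0,0,0,0]]

```text
clock: 2.1
eef_pos: [503.8, -46.2, 236.9]
eef_rot: [3.139, 0.782, 3.14]
wrist_force: [0.5, 0.4, 0.8]
finger_gap: 94.2
finger_force: 0.0
```

```bash
python3 go.py 604 -49 140 45; python3 - <<'E'
from h import *
c,K=cam("scene");cv2.imwrite("pics/pre.png",cv2.resize(c["frame"][90:290,90:350,::-1],(780,600)))
E
```

```text
shift [ 0.2004 -0.0055 -0.1939] turn [-0.0006 -0.001   0.    ] ang 0.2 t 2.1 [503.8 -46.2 236.9] [-0.29 -0.3   2.17  0.4   0.55 -2.12] [0.5 0.4 0.8] 94.18351573335633 0.0
```

View pics/pre.png

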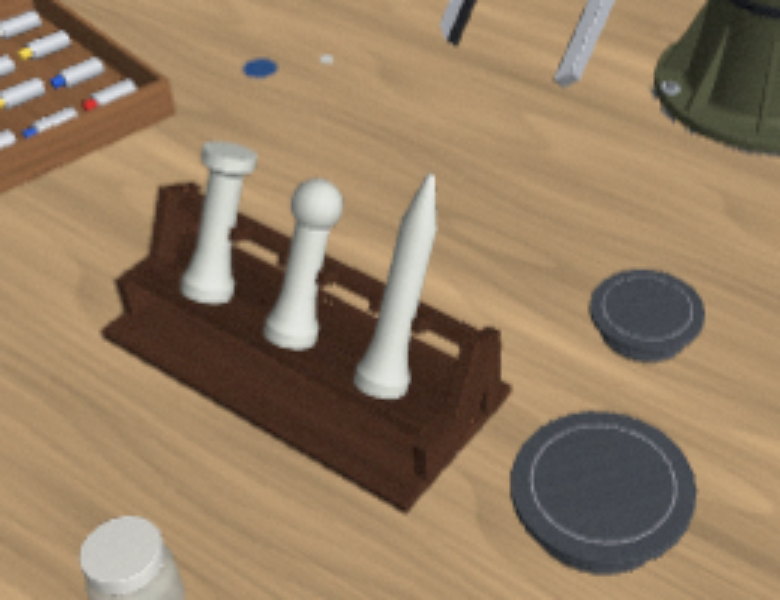

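The picture shows the open fingers at crop (455,40) and (570,80), and the spire tip at (432,177). I'll check that this agrees with the projected TCP before going in.

```bash
python3 - <<'E'
from h import *
for n in("scene","top"):
    c,K=cam(n);M=np.linalg.inv(c["cam_to_world"])
    for P in ([503.8,-46.2,236.9],[503.8,1,236.9],[503.8,-93,236.9],[563,-50,212],[639,-48,49]):
        q=(M@np.r_[P,1])[:3];s=q[:2]/q[2];s=s*(1+c["k1"]*s@s);uv=K[:2,:2]@s+K[:2,2];print(n,P,uv.round(1),((uv-[90,90])*3).round())
    cv2.imwrite("pics/pre_%s.png"%n,cv2.resize(c["frame"][100:260,200:400,::-1],(750,600)))
E
```

```text
scene [503.8, -46.2, 236.9] [251.5 126.5] [484. 109.]
scene [503.8, 1, 236.9] [269.1 133.5] [537. 130.]
scene [503.8, -93, 236.9] [234.7 119.8] [434.  89.]
scene [563, -50, 212] [235.  147.8] [435. 173.]
scene [639, -48, 49] [218.6 218.4] [386. 385.]
top [503.8, -46.2, 236.9] [277.5 203.1] [562. 339.]
top [503.8, 1, 236.9] [256.  202.6] [498. 338.]
top [503.8, -93, 236.9] [298.7 203.6] [626. 341.]
top [563, -50, 212] [278.6 178.8] [566. 266.]
top [639, -48, 49] [273.2 162.4] [550. 217.]
```

View pics/pre_top.png

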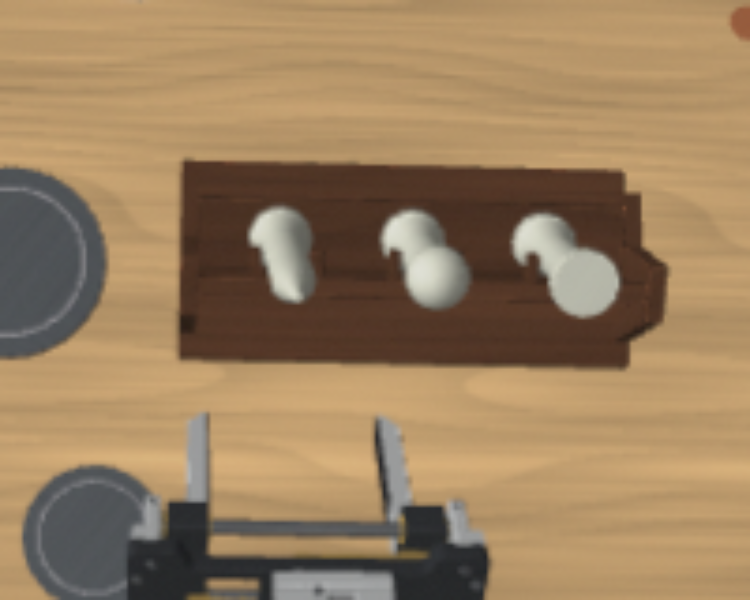

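The fingertip pixels don't fully match the projection, so I'll measure the fingertips from depth.

```bash
python3 - <<'E'
from h import *
for n in("scene","top"):
    c,K=cam(n);W=pts(c,K);s=manip.read_state();print(s["eef_pos"].round(1),s["clock"])
    d=np.array([.707,0,-.707]);t=s["eef_pos"]
    m=(W[...,2]>190)&(W[...,0]>380)&(W[...,0]<540)&(abs(W[...,1]+46)<75)
    P=W[m];a=(P-t)@d
    for sgn in(1,-1):
        Q=P[(P[:,1]+46)*sgn>20];b=(Q-t)@d;i=np.argsort(-b)[:12];print(n,sgn,len(Q),b[i].round(0),Q[i[:6]].round(0).tolist())
E
python3 go.py 604 -49 140 45
```

```text
[504.1 -45.2 240.4] 2.3
scene 1 799 [-37. -37. -37. -38. -38. -38. -39. -39. -40. -40. -40. -40.] [[484.0, 2.0, 272.0], [478.0, 4.0, 267.0], [472.0, 3.0, 261.0], [484.0, 2.0, 274.0], [478.0, 1.0, 269.0], [475.0, 5.0, 266.0]]
scene -1 984 [-39. -39. -39. -40. -40. -41. -41. -42. -42. -42. -42. -43.] [[474.0, -96.0, 265.0], [480.0, -94.0, 271.0], [484.0, -95.0, 275.0], [472.0, -95.0, 265.0], [477.0, -94.0, 270.0], [483.0, -98.0, 276.0]]
[504.1 -45.2 240.3] 2.35
top 1 694 [-39. -39. -42. -42. -43. -43. -45. -46. -46. -47. -47. -48.] [[483.0, 6.0, 274.0], [481.0, 4.0, 272.0], [481.0, 8.0, 276.0], [481.0, 6.0, 276.0], [481.0, 10.0, 277.0], [479.0, 6.0, 276.0]]
top -1 869 [-36. -38. -38. -38. -40. -41. -41. -42. -43. -43. -44. -44.] [[484.0, -92.0, 270.0], [483.0, -95.0, 273.0], [481.0, -91.0, 272.0], [479.0, -92.0, 270.0], [483.0, -93.0, 276.0], [481.0, -97.0, 275.0]]
shift [ 0.1998 -0.0076 -0.2006] turn [ 0.0001  0.0009 -0.0007] ang 0.2 t 2.35 [504.1 -45.2 240.3] [-0.28 -0.31  2.17  0.4   0.55 -2.12] [-1.1 -0.   0.4] 94.10787369707522 0.0
```

Both cameras put the fingertips 37 mm behind the reported TCP along the tool axis, with the gripper open. The tips may move as it closes, so I'll close in free air to about the shaft width and re-measure.

Emit:
servo_tool:
  motion:
    - [[0,0,0,0,0,0,0.7],[0,0,0,0,0,0,0.7],[0,0,0,0,0,0,0.7],[0,0,0,0,0,0,0.7],[0,0,0,0,0,0,0.7],[0,0,0,0,0,0,0.7],[0,0,0,0,0,0,0.7],[0,0,0,0,0,0,0.7]]

```text
clock: 3.15
eef_pos: [504.1, -46.0, 238.4]
eef_rot: [3.141, 0.785, 3.142]
wrist_force: [-0.4, 0.2, 0.5]
finger_gap: 33.3
finger_force: 0.0
```

```bash
cat > tips.py <<'E'
from h import *
from scipy.spatial.transform import Rotation as R
for n in("scene","top"):
    c,K=cam(n);W=pts(c,K);s=manip.read_state()
    d=R.from_euler("xyz",s["eef_rot"]).as_matrix()[:,2];t=s["eef_pos"]
    m=(W[...,2]>190)&(np.linalg.norm(W-t,axis=2)<110)
    P=W[m]
    for sgn in(1,-1):
        Q=P[(P[:,1]-t[1])*sgn>3];b=(Q-t)@d;i=np.argsort(-b)[:12];print(n,sgn,t.round(1),s["finger_gap"],b[i].round(0),Q[i[:4]].round(0).tolist())
cv2.imwrite("pics/closed.png",cv2.resize(c["frame"][130:290,200:360,::-1],(600,600)))
E
python3 tips.py
```

```text
scene 1 [504.1 -46.  238.4] 30.23586439282289 [-37. -37. -37. -38. -38. -38. -39. -39. -39. -40. -40. -40.] [[480.0, -29.0, 266.0], [484.0, -29.0, 271.0], [486.0, -25.0, 273.0], [472.0, -28.0, 260.0]]
scene -1 [504.1 -46.  238.4] 30.23586439282289 [90. 90. 89. 88. 87. 87. 87. 86. 86. 85. 85. 85.] [[585.0, -51.0, 191.0], [583.0, -50.0, 190.0], [583.0, -55.0, 191.0], [582.0, -54.0, 191.0]]
top 1 [504.1 -46.  238.4] 28.577328293974173 [-36. -41. -41. -41. -44. -44. -44. -45. -46. -46. -47. -47.] [[484.0, -28.0, 270.0], [482.0, -28.0, 274.0], [482.0, -24.0, 274.0], [482.0, -26.0, 275.0]]
top -1 [504.1 -46.  238.4] 28.577328293974173 [88. 87. 85. 84. 83. 83. 82. 80. 79. 79. 79. 79.] [[581.0, -50.0, 191.0], [581.0, -52.0, 193.0], [580.0, -55.0, 194.0], [578.0, -57.0, 193.0]]
```

View pics/closed.png

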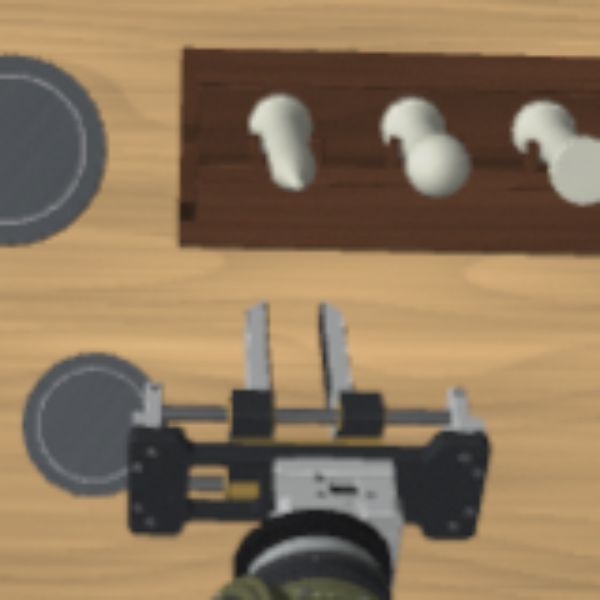

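Closed, the tips are still 37 mm short, so the reported TCP lies 37 mm beyond the real fingertips. I'll allow for that along the tool axis. Opening and advancing most of the way first, then checking.

Emit:
servo_tool:
  motion:
    - [[0,-0.006,0,0,0,0,0],[0,-0.006,0,0,0,0,0],[0,-0.006,0,0,0,0,0],[0,-0.006,0,0,0,0,0],[0,-0.006,0,0,0,0,0],[0.05,-0.006,-0.05,0,0,0,0],[0.1,-0.006,-0.1,0,0,0,0],[0.15,-0.006,-0.15,0,0,0,0],[0.18,-0.006,-0.18,0,0,0,0],[0.18,-0.006,-0.18,0,0,0,0]]

```text
clock: 4.25
eef_pos: [594.1, -48.6, 145.8]
eef_rot: [3.139, 0.782, 3.141]
wrist_force: [-0.9, -0.2, -0.1]
finger_gap: 94.0
finger_force: 0.0
```

```bash
python3 go.py 630 -49 114 45; python3 - <<'E'
from h import *
o=[]
for n,(u,v) in(("scene",(170,110)),("top",(220,120))):
    c,K=cam(n);np.savez(n+"2",W=pts(c,K),f=c["frame"]);o.append(cv2.resize(c["frame"][v:v+120,u:u+100,::-1],(400,480)))
cv2.imwrite("pics/near.png",np.hstack(o))
E
```

```text
shift [ 0.0717 -0.0008 -0.0637] turn [-0.0005 -0.0012 -0.0004] ang 0.2 t 4.25 [594.1 -48.6 145.8] [-0.23  0.07  2.09  0.64  0.27 -2.35] [-0.9 -0.2 -0.1] 93.9775917850294 0.0
```

View pics/near.png

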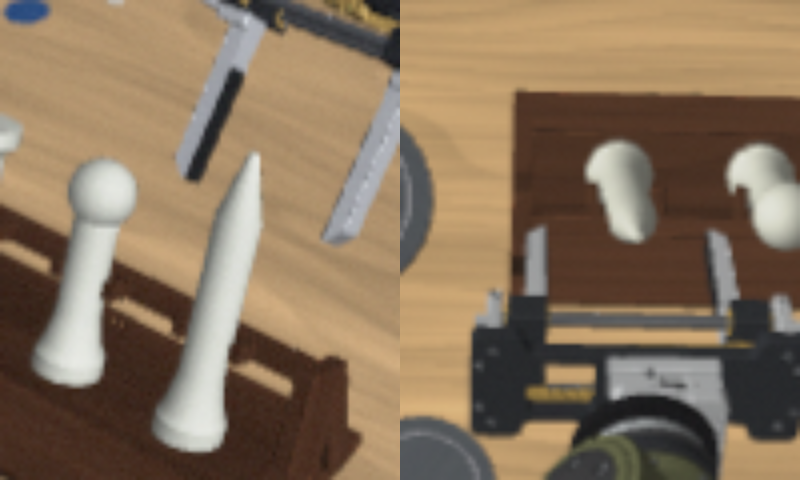

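The fingers straddle the spire's tip, centred, with the tips still short as measured. Joints 5 and 6 are near awkward values at this tilt, so I'll steepen the tool to 35° and grip 120 mm up the casting.

```bash
python3 go.py 620.4 -49 111.9 35
```

```text
shift [ 0.0534 -0.0004 -0.0732] turn [-0.0003  0.0554 -0.0003] ang 10.0 t 4.35 [593.7 -48.8 148.5] [-0.23  0.06  2.09  0.64  0.27 -2.35] [-0.   0.   0.7] 93.68856400284871 0.0
```

Emit:
servo_tool:
  motion:
    - [[0,0,0,0,0.03,0,0],[0,0,0,0,0.0554,0,0],[0.013,0,-0.018,0,0.0554,0,0],[0.026,0,-0.036,0,0.0554,0,0],[0.04,0,-0.055,0,0.0554,0,0],[0.053,0,-0.073,0,0.0554,0,0],[0.053,0,-0.073,0,0.0554,0,0],[0.053,0,-0.073,0,0.0554,0,0]]

```text
clock: 5.15
eef_pos: [620.3, -48.9, 111.4]
eef_rot: [3.14, 0.611, -3.142]
wrist_force: [-0.1, 0.5, 0.1]
finger_gap: 94.1
finger_force: 0.0
```

```bash
python3 go.py 620.4 -49 111.9 35; python3 - <<'E'
from h import *
o=[]
for n,(u,v) in(("scene",(170,110)),("top",(220,120))):
    c,K=cam(n);o.append(cv2.resize(c["frame"][v:v+120,u:u+100,::-1],(400,480)))
cv2.imwrite("pics/at.png",np.hstack(o))
E
```

```text
shift [ 0.0001 -0.0002  0.0011] turn [-0.0003 -0.     -0.0002] ang 0.1 t 5.15 [620.3 -48.9 111.4] [-0.19  0.21  1.92  0.27  0.42 -1.98] [-0.1  0.5  0.1] 94.08292945894065 0.0
```

View pics/at.png

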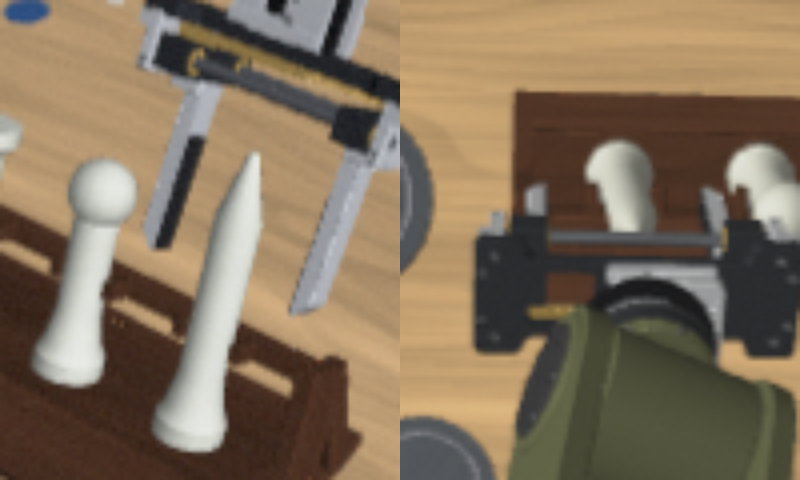

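Both views show the spire between the fingers, centred along y. I'll check the depth coordinate of the tips numerically before closing.

```bash
python3 - <<'E'
from h import *
c,K=cam("scene");W=pts(c,K);t=manip.read_state()["eef_pos"];d=np.array([.574,0,-.819]);e=np.array([.819,0,.574])
f=c["frame"].astype(int)
for lo,hi in((-10,10),(-110,-85)):
    m=(W[...,1]>lo)&(W[...,1]<hi)&(W[...,0]>500)&(W[...,0]<640)&(W[...,2]>118)
    P=W[m];b=(P-t)@d;i=np.argsort(-b)[:10];print(b[i].round(),((P-t)@e)[i].round(),P[i[:5]].round().tolist())
m=(f.min(2)>110)&(f.max(2)-f.min(2)<40)&(W[...,1]>-66)&(W[...,1]<-35)&(W[...,0]>540)
P=W[m]
for z in(130,145,160,175):
    q=P[abs(P[:,2]-z)<4];print(z,len(q),q[:,0].min().round(),q[:,0].max().round(),q[:,1].min().round(),q[:,1].max().round())
E
```

```text
[-38. -39. -39. -39. -40. -41. -41. -42. -42. -42.] [-7. 10. -1.  9.  6. 10.  9.  8.  9. -7.] [[593.0, 0.0, 139.0], [606.0, -1.0, 149.0], [598.0, 1.0, 144.0], [605.0, 1.0, 150.0], [603.0, 2.0, 148.0]]
[-37. -37. -38. -38. -38. -39. -40. -40. -40. -41.] [-11.  -5.   1.   9.   6.  11.  -3.   9.   5.   4.] [[591.0, -99.0, 136.0], [595.0, -98.0, 140.0], [600.0, -97.0, 144.0], [607.0, -97.0, 149.0], [604.0, -96.0, 147.0]]
130 41 597.0 618.0 -60.0 -41.0
145 36 588.0 611.0 -59.0 -41.0
160 42 580.0 603.0 -60.0 -40.0
175 43 570.0 598.0 -61.0 -41.0
```

The tips are at (599, 142) as planned, and the shaft axis at z = 158 is x ≈ 588.6. Closing.

Emit:
servo_tool:
  motion:
    - [[0,0,0,0,0,0,1],[0,0,0,0,0,0,1],[0,0,0,0,0,0,1],[0,0,0,0,0,0,1],[0,0,0,0,0,0,1],[0,0,0,0,0,0,1],[0,0,0,0,0,0,1],[0,0,0,0,0,0,1],[0,0,0,0,0,0,1],[0,0,0,0,0,0,1]]
  newtons: 25

```text
clock: 6.3
eef_pos: [620.6, -49.3, 111.9]
eef_rot: [3.141, 0.612, -3.141]
wrist_force: [0.7, -3.6, -1.2]
finger_gap: 28.0
finger_force: 24.8
```

Emit:
servo_tool:
  motion:
    - [[0,0,0.02,0,0,0,1],[0,0,0.06,0,0,0,1],[0,0,0.1,0,0,0,1],[0,0,0.14,0,0,0,1],[0,0,0.18,0,0,0,1],[0,0,0.22,0,0,0,1],[0,0,0.26,0,0,0,1],[0,0,0.3,0,0,0,1],[0,0,0.32,0,0,0,1],[0,0,0.32,0,0,0,1]]

```text
clock: 7.3
eef_pos: [620.8, -48.9, 273.5]
eef_rot: [3.141, 0.614, -3.141]
wrist_force: [-0.3, 0.7, -1.1]
finger_gap: 27.4
finger_force: 24.8
```

```bash
cat > ax.py <<'E'
from h import *
from scipy.spatial.transform import Rotation as R
import sys
y0=float(sys.argv[1]) if len(sys.argv)>1 else None
o=[]
for n in("scene","top"):
    c,K=cam(n);W=pts(c,K);f=c["frame"].astype(int);s=manip.read_state();t=s["eef_pos"]
    d=R.from_euler("xyz",s["eef_rot"]).as_matrix()[:,2]
    g=t-56*d
    m=(f.min(2)>100)&(f.max(2)-f.min(2)<40)&(abs(W[...,1]-g[1])<30)&(abs(W[...,0]-g[0])<90)&(W[...,2]<g[2]-15)&(W[...,2]>45)
    k,l,st,_=cv2.connectedComponentsWithStats(m.astype(np.uint8))
    if k>1:
        P=W[l==1+st[1:,4].argmax()]; print(n,len(P),"min",P.min(0).round(1),"max",P.max(0).round(1),"grasp",g.round(1))
        for z in np.arange(P[:,2].min(),g[2]-15,15):
            q=P[abs(P[:,2]-z)<5]
            if len(q)>3: print("  ",z.round(),np.round([q[:,0].min(),q[:,0].max(),q[:,1].min(),q[:,1].max()],1))
    o.append(c["frame"])
cv2.imwrite("pics/ax%d.png"%(s["clock"]*100),np.hstack([cv2.resize(x[90:290,130:330,::-1],(400,400)) for x in o]))
print(s["clock"],s["finger_gap"],s["finger_force"],s["joints"].round(2))
E
python3 ax.py; python3 go.py 618 143 280 10
```

```text
scene 743 min [593.3 -70.4 205.7] max [659.  -29.3 302.6] grasp [588.3 -48.9 317.8]
   206.0 [629.3 642.8 -32.8 -30.8]
   221.0 [623.7 659.  -70.4 -29.3]
   236.0 [619.6 651.  -64.3 -34.8]
   251.0 [615.2 637.1 -60.1 -37. ]
   266.0 [605.6 630.2 -60.6 -37.3]
   281.0 [599.  623.  -59.8 -36.4]
   296.0 [593.3 616.6 -59.8 -36.6]
top 152 min [604.7 -63.4 212.4] max [655.4 -29.1 299.9] grasp [588.1 -48.9 316.9]
   227.0 [627.9 653.7 -62.7 -31.1]
   242.0 [627.7 642.4 -57.1 -34.8]
   257.0 [621.2 631.4 -55.6 -36. ]
   272.0 [613.5 624.5 -54.1 -36.8]
   287.0 [609.  615.3 -54.7 -36.2]
7.4 28.21775791086094 24.81406331062317 [-0.19  0.03  1.72  0.16  0.79 -1.84]
shift [-0.0044  0.3836  0.0179] turn [-0.0004  0.1387 -0.0002] ang 25.0 t 7.4 [620.2 -48.8 271. ] [-0.19  0.03  1.72  0.16  0.79 -1.84] [ 0.   0.1 -2.2] 28.21775791086094 24.81406331062317
```

The spire is held with its lean unchanged at 25° (edge slope 7 mm per 15 mm), and the foot is clear at z > 205. Moving across and turning 25° upright.

Emit:
servo_tool:
  motion:
    - [[0.002,0.05,0.01,0,0.02,0,1],[0.004,0.1,0.01,0,0.04,0,1],[0.006,0.15,0.01,0,0.06,0,1],[0.008,0.2,0.01,0,0.08,0,1],[0.01,0.25,0.01,0,0.1,0,1],[0.012,0.3,0.01,0,0.12,0,1],[0.014,0.35,0.0,0,0.1387,0,1],[0.015,0.384,-0.04,0,0.1387,0,1],[0.015,0.384,-0.08,0,0.1387,0,1],[0.015,0.384,-0.12,0,0.1387,0,1]]

```text
clock: 8.4
eef_pos: [627.6, 143.7, 209.4]
eef_rot: [3.141, 0.173, -3.14]
wrist_force: [-0.4, 0.6, -1.4]
finger_gap: 27.2
finger_force: 24.9
```

Emit:
servo_tool:
  motion:
    - [[0,0,0,0,0,0,1],[0,0,0,0,0,0,1],[0,0,0,0,0,0,1]]

```text
clock: 8.7
eef_pos: [628.5, 143.0, 213.0]
eef_rot: [3.14, 0.177, 3.142]
wrist_force: [-0.4, -0.2, -0.7]
finger_gap: 27.8
finger_force: 24.9
```

```bash
python3 ax.py; python3 go.py 627.7 143 105.4 10
```

```text
scene 584 min [605.1 127.  144.5] max [640.5 162.1 252.8] grasp [618.6 142.9 268.2]
   144.0 [613.9 640.4 140.7 161.3]
   159.0 [605.1 640.5 127.  161.8]
   174.0 [612.2 634.5 132.4 157.2]
   189.0 [611.2 631.9 135.6 155.3]
   204.0 [611.9 632.5 135.  155. ]
   219.0 [612.5 632.4 137.5 155.4]
   234.0 [611.  631.1 136.  155.2]
   249.0 [624.6 632.2 136.3 159.4]
top 57 min [596.6 139.7 150.7] max [616.2 162.5 208.9] grasp [618.6 142.9 268.1]
   166.0 [596.6 616.2 139.7 162.4]
   181.0 [601.1 611.3 141.  158. ]
8.8 27.33384820616983 24.904791628941894 [ 0.18  0.37  1.34 -0.03  1.26 -1.38]
shift [-0.0014  0.     -0.2152] turn [-0.0004  0.0008 -0.    ] ang 0.2 t 8.8 [628.4 143.  213. ] [ 0.18  0.37  1.34 -0.03  1.26 -1.38] [ 0.2  0.8 -1.4] 27.33384820616983 24.904791628941894
```

It is upright: edges are constant in x and y, axis at about (618,142), foot underside at z ≈ 145–148. Lowering to about 10 mm above, then slowly to contact.

Emit:
servo_tool:
  motion:
    - [[0,0.001,-0.04,0,0,0,1],[0,0.001,-0.08,0,0,0,1],[0,0.001,-0.12,0,0,0,1],[0,0.001,-0.15,0,0,0,1],[0,0.001,-0.17,0,0,0,1],[0,0.001,-0.18,0,0,0,1],[0,0.001,-0.19,0,0,0,1],[0,0.001,-0.19,0,0,0,1],[0,0.001,-0.19,0,0,0,1]]

```text
clock: 9.7
eef_pos: [628.4, 143.6, 117.6]
eef_rot: [3.14, 0.177, -3.142]
wrist_force: [0.1, -0.7, -1.6]
finger_gap: 27.4
finger_force: 24.9
```

```bash
python3 ax.py | head -4; python3 go.py 627.7 143 105.4 10
```

```text
scene 453 min [603.4 127.2  50.6] max [640.1 162.7 157.6] grasp [618.5 143.5 172.8]
   51.0 [617.9 638.4 132.7 162.7]
   66.0 [603.4 639.4 127.2 162. ]
   81.0 [610.6 635.  135.3 157.7]
shift [-0.0013 -0.0012 -0.0244] turn [-0.0003  0.0007 -0.0001] ang 0.1 t 9.8 [628.4 143.6 117.6] [ 0.18  0.44  1.46 -0.04  1.06 -1.37] [-0.3  0.3 -1.1] 27.340439048649436 24.90486421622336
```

Emit:
servo_tool:
  motion:
    - [[0,0,-0.004,0,0,0,1],[0,0,-0.008,0,0,0,1],[0,0,-0.012,0,0,0,1],[0,0,-0.016,0,0,0,1],[0,0,-0.016,0,0,0,1]]

```text
clock: 10.3
eef_pos: [628.1, 143.5, 108.8]
eef_rot: [3.141, 0.176, -3.141]
wrist_force: [-0.1, -0.6, -0.8]
finger_gap: 27.9
finger_force: 24.9
```

Emit:
servo_tool:
  motion:
    - [[0,0,-0.002,0,0,0,1],[0,0,-0.004,0,0,0,1],[0,0,-0.004,0,0,0,1]]

```text
clock: 10.6
eef_pos: [628.9, 143.4, 108.5]
eef_rot: [3.141, 0.178, -3.142]
wrist_force: [-2.3, -1.8, 9.4]
finger_gap: 27.3
finger_force: 25.0
```

Contact: 9.4 N upward. Easing 1 mm, lowering the grip force, then opening.

Emit:
servo_tool:
  motion:
    - [[0,0,0.001,0,0,0,1],[0,0,0.001,0,0,0,1],[0,0,0.001,0,0,0,1]]
  newtons: 4

```text
clock: 10.9
eef_pos: [628.7, 143.4, 108.3]
eef_rot: [3.141, 0.177, -3.142]
wrist_force: [-0.6, -2.5, 5.9]
finger_gap: 28.1
finger_force: 4.0
```

Emit:
servo_tool:
  motion:
    - [[0,0,0,0,0,0,0.65],[0,0,0,0,0,0,0.6],[0,0,0,0,0,0,0.4],[0,0,0,0,0,0,0.2],[0,0,0,0,0,0,0.0],[0,0,0,0,0,0,0],[0,0,0,0,0,0,0],[0,0,0,0,0,0,0]]

```text
clock: 11.7
eef_pos: [628.1, 143.6, 107.4]
eef_rot: [3.141, 0.176, -3.141]
wrist_force: [-0.6, -0.0, 0.1]
finger_gap: 82.0
finger_force: 0.0
```

```bash
python3 ax.py; python3 go.py 620 143 105.4 10
```

```text
scene 441 min [603.2 126.9  45.1] max [639.3 162.4 147.3] grasp [618.3 143.5 162.6]
   45.0 [616.4 639.1 136.1 162.2]
   60.0 [605.7 638.8 126.9 161.9]
   75.0 [614.4 632.8 135.3 156.5]
   90.0 [614.2 631.4 135.5 154.3]
   105.0 [611.7 631.7 136.3 154.7]
   120.0 [615.9 631.9 135.5 154.5]
   135.0 [614.3 632.4 136.4 154.4]
top 16 min [600.8 145.4  51.1] max [608.9 162.9  88.6] grasp [618.3 143.5 162.6]
   66.0 [602.4 607.3 153.4 158.6]
11.8 90.15550828446712 0.0 [ 0.18  0.45  1.47 -0.04  1.05 -1.37]
shift [-0.0162 -0.0011 -0.0041] turn [-0.0003  0.0004 -0.0001] ang 0.1 t 11.8 [628.1 143.5 107.5] [ 0.18  0.45  1.47 -0.04  1.05 -1.37] [-0.8  0.5  0.4] 90.15550828446712 0.0
```

It stands upright. Withdrawing along the tool axis and waiting over two seconds.

Emit:
servo_tool:
  motion:
    - [[-0.005,0,0.03,0,0,0,0],[-0.0104,0,0.06,0,0,0,0],[-0.0208,0,0.12,0,0,0,0],[-0.0312,0,0.18,0,0,0,0],[-0.0416,0,0.24,0,0,0,0],[-0.052,0,0.295,0,0,0,0],[-0.0624,0,0.355,0,0,0,0],[-0.12,0,0.4,0,0,0,0],[-0.2,0,0.4,0,0,0,0],[-0.3,0,0.4,0,0,0,0]]

```text
clock: 12.8
eef_pos: [476.9, 143.4, 309.0]
eef_rot: [3.14, 0.178, 3.141]
wrist_force: [-0.8, 0.4, 0.3]
finger_gap: 94.1
finger_force: 0.0
```

Emit:
servo_tool:
  motion:
    - [[-0.05,0,0,0,0,0,0],[-0.05,0,0,0,0,0,0],[-0.05,0,0,0,0,0,0],[-0.05,0,0,0,0,0,0],[-0.05,0,0,0,0,0,0],[-0.05,0,0,0,0,0,0],[-0.05,0,0,0,0,0,0],[-0.05,0,0,0,0,0,0],[-0.05,0,0,0,0,0,0],[-0.05,0,0,0,0,0,0]]

```text
clock: 13.8
eef_pos: [453.1, 143.6, 307.4]
eef_rot: [3.141, 0.176, -3.141]
wrist_force: [-0.4, 0.1, 0.3]
finger_gap: 94.0
finger_force: 0.0
```

Emit:
servo_tool:
  motion:
    - [[0,0,0,0,0,0,0],[0,0,0,0,0,0,0],[0,0,0,0,0,0,0],[0,0,0,0,0,0,0],[0,0,0,0,0,0,0],[0,0,0,0,0,0,0],[0,0,0,0,0,0,0],[0,0,0,0,0,0,0],[0,0,0,0,0,0,0],[0,0,0,0,0,0,0]]

```text
clock: 14.8
eef_pos: [453.1, 143.5, 307.5]
eef_rot: [3.141, 0.176, -3.141]
wrist_force: [-0.1, -0.9, 0.3]
finger_gap: 94.0
finger_force: 0.0
```

```bash
python3 - <<'E'
from h import *
o=[]
for n in("scene","top"):
    c,K=cam(n);W=pts(c,K);f=c["frame"].astype(int)
    o.append(cv2.resize(c["frame"][90:300,110:390,::-1],(400,300)))
    m=(f.min(2)>110)&(f.max(2)-f.min(2)<40)&(W[...,2]>44)&(W[...,2]<230)&(abs(W[...,0]-618)<60)&(abs(W[...,1]-143)<60)
    P=W[m];t=P[P[:,2]>P[:,2].max()-8];print(n,"tip",t.mean(0).round(1),P[:,2].max().round(1))
cv2.imwrite("pics/end.png",np.hstack(o)); print(manip.read_state()["wrist_force"],manip.read_state()["clock"])
E
```

```text
scene tip [619.3 142.3 217.7] 221.6
top tip [615.9 143.9 219.4] 222.7
[ 0.40752761 -0.10740321 -0.39882502] 14.9
```

View pics/end.png

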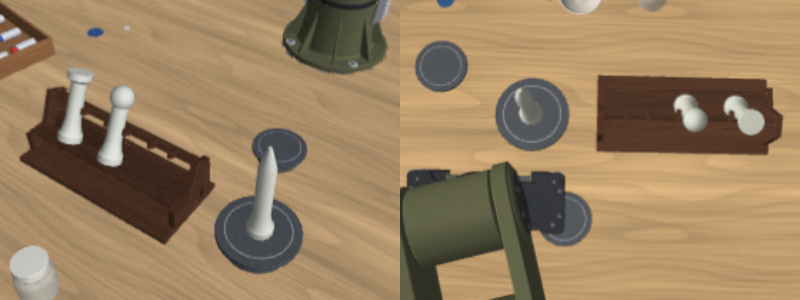

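The spire stands upright at the wheel's centre (scene half, (262,195)). The tip is at (618,143,221). The ball and column castings are still in the rack, and the hand is clear. Handing in.

```bash
python3 -c "
from cell import manip; print(manip.sign_off())"
```

```text
the job is handed in; nothing more can be done
None
```

The spire is standing upright and released in the middle of the large banding wheel (tip within about 2 mm of the wheel's centre), it stood for over two seconds with the hand off, the other two castings are still in the rack, and the job was handed in at about 15 s.

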